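Switch off the glue warmer and put the brush away

ROBOT

A 6-joint arm with a two-finger parallel gripper is mounted at the origin on the work surface. World frame = base frame: x ahead of the robot, y to its left, z up, the work surface at z = 0. Lengths are in m, angles in rad, forces in N, time in s.
With the tool pointing down it reaches from about 0.35 to 0.925 m from the base axis. Payload 6.4 kg.
Tool frame: the origin (TCP) lies at the very end of the fingers, on their centre line; the grasp point (between the pads) lies 19 mm behind it (grasp_offset is the distance from the TCP to the grasp point, in m); z points along the fingers, y is the line along which they close (so a half turn about z gives the same grasp; the last joint's range is limited). The gripper opens to 94 mm and grips with 3 to 60 N. Pads are 16 mm wide; open, the fingers measure 119 mm over their backs; the gripper's body (75 mm by 177 mm) begins 78 mm behind the grasp point.
Start: joints at [1.024, 0.245, 1.558, -0, 1.339, -0.174], TCP at [0.237, 0.605, 0.168] pointing down, gripper open.
Joint ranges: [-3.13, 3.13], [-1.02, 2.26], [0.13, 2.54], [-0.95, 4.09], [0.21, 2.88], [-2.74, 2.74]. Speed limits (rad/s): [2.57, 2.57, 3.14, 3.14, 3.14, 3.14].

INTERFACE

Orientations are given as a rotation vector (axis times angle).
In Python, from bench import sense, grab_frame, close_job, grasp_offset gives the robot as it stands.
- The arm moves only by the tool apply_moves, never from a script. Its argument "increments" is a list of rows, each a list of 7 numbers: the finger opening in mm, from 0 to 94, then the shift along the tool's x, y, z as a fraction of full scale, then the turn, a rotation vector about the tool's x, y, z as a fraction of full scale. A call has exactly 10 rows; each row shifts and turns the commanded pose from where the row before left it, along the tool's axes as they then stand; what a row does not reach is not made up. Full scale, the value 1, is 15 cm for a shift and 2 rad for a turn. A row lasts 1/12 s, in which the tool goes at most 41.7 mm and 7.16 degrees, less where a joint would pass 70% of its speed; a pose out of reach is approached as far as the arm can. A call with a number of a shift or a turn outside -1 to 1 is refused whole. A call with a gripper value outside its range is refused whole. The fingers move at their own pace and stop on an object; "force" is the grip in N (left out, the last holds). Time passes only in rows, so rows that do not move let the fingers close, or fill a call up. It gives the time, the measured TCP pose, the force, the opening and the grip force at its end, in the units of the state.
- sense(): the state, without advancing time (a new reading comes with each control period).
- grab_frame(name): name is "scene" or "top" or "wrist"; returns a dict with "color" (400x640x3 uint8, red, green, blue), "fx", "fy", "cx", "cy" (pixels), "dist" ([k1, k2, p1, p2, k3] as OpenCV has them; the pictures are not rectified), "R" (3x3) and "t" (3): a world point X has camera coordinates R X + t. Camera axes: x right, y down, z forward; pixel columns grow to the right and rows downward; lengths in m; the calibration is good to about 2 mm. A picture is of the moment at which its call begins. There is no depth.
- close_job(): hands the job in; it is judged then, once.
The state is a dict: "time": time; "q": joint angles; "dq": joint speeds; "joint_efforts": joint torques, N m; "position": TCP position; "eef_rot": TCP orientation; "force": force on the tool from outside, world axes, zero at the start; "torque": the same for the moment, N m; "finger_gap": finger opening in m; "finger_force": force on a finger pad.
Only numpy, scipy, OpenCV 4.12 (cv2) and the standard library are available. Lean on these libraries where they do the work, as an engineer would, in place of code of your own. Each camera call takes 0.05 s, during which the arm holds its last target. There are 200 camera calls.

TASK

Shut down the glue corner: first turn the dial of the glue-pot warmer anticlockwise (seen from above) all the way to its end stop, which is off. Then lay the glue brush flat, lengthwise, in the wide empty compartment of the wooden tool tray, either way round; set it down, do not drop it. Leave everything else where it is.

Things in the scene. Friction and masses are not known exactly. Their poses are not given: they have to be found in the camera images.
- warmer: grey glue-pot warmer fixed to the table, a low box 260 mm (x) by 170 mm (y) with its top 60 mm above the table; origin under its centre; the dial is on the top near its -x end, the pot stands on a hot-plate near its +x end, 137 mm from the dial
- dial (a joint): angle of the warmer's dial in rad: 0 is the anticlockwise end stop (off, the white line on the grip points to the long white mark at the warmer's -x edge); grows clockwise seen from above up to 4.2; starts between 0.8 and 2.4; turns stiffly (about 0.1 N m) and stays where it is left
- dial_grip (a point): point on the dial's upright axis at the height to grip, 97 mm above the table; turns with the dial, its x axis runs along the grip bar, z up. The dial is a black disc 68 mm wide whose upper face lies 74 mm above the table, with a straight grip bar on it 65 mm long (x), 14 mm wide (y), its top 104 mm above the table
- brush: flat glue brush 200 mm long lying on the table; origin under its middle, x from the round wooden handle (20 mm thick, x -100 to -5 mm) to the bristles (39 mm wide, up to x +100 mm); steel ferrule 42 mm wide, 20 mm thick at x -5 to +35 mm; about 80 g
- brush_mid (a point): middle of the brush, 10 mm above its underside; axes as brush
- tray: wooden tool tray fixed to the table, 250 mm (x) by 190 mm (y), walls 22 mm high and 6 mm thick, floor 4 mm; origin under its centre; three compartments, each 238 mm long along x: a wide one (86 mm) on its -y side, then two narrow ones (40 mm) holding the awl and the ruler
- wide_bay (a point): centre of the floor of the tray's wide compartment, which is 238 mm long (x) and 86 mm wide (y); 4 mm above the table; its walls rise 18 mm above this point; axes as tray
- glue_pot: aluminium glue pot with two side handles, 86 mm wide without them, 75 mm high, standing on the hot-plate of the warmer; origin under its centre; to be left alone
- awl: wooden-handled awl, 170 mm long, lying in the narrow compartment next to the wide one; origin under its middle; to be left alone
- ruler: wooden ruler 200 x 28 x 5 mm in the outer narrow compartment; origin under its centre; to be left alone
- thread_cone: cone of thread on a green foot, 100 mm wide, 155 mm high, on the far side of the table; origin under its centre; to be left alone
- sequin_tin: flat round tin of sequins, 120 mm wide, 20 mm high, on the far side; origin under its centre; to be left alone
- scissors: steel scissors, 180 mm long, 10 mm high, on the far side; origin at the pivot, x towards the blade tips; to be left alone
- bobbin: turned wooden bobbin, 56 mm wide, 55 mm high, near the robot; origin under its centre; to be left alone
- jar: small white jar, 60 mm wide, 70 mm high, near the robot; origin under its centre; to be left alone
Not all that is in view belongs to the job. What is shaped like the brush but blue or purple is not meant.

How it is judged:
On the way, in this order (a step that is already met when the one before it is completed fails the run):
1. the dial is turned anticlockwise to its end stop (off) (value of joint dial below 0.1 rad), for 0.2 s.
2. the brush lies flat in the wide compartment (x of brush_mid in the frame of wide_bay between -0.025 and 0.025 m and y of brush_mid in the frame of wide_bay between -0.03 and 0.03 m and z of brush_mid in the frame of wide_bay between 0.003 and 0.016 m and angle between brush's own x axis and vertical between 1.45 and 1.69 rad and angle between the x axis of brush and the x axis of tray, either way round below 0.3 rad), for 0.2 s.
At the end, for the whole second after the job is handed in: The dial is within 0.1 rad of its anticlockwise end stop, and the brush rests flat (within 0.12 rad) on the floor of the wide compartment, lengthwise (within 0.3 rad, either way round), its middle within 25 mm lengthwise and 30 mm sideways of the compartment's centre, released and at rest (all of step 2 and value of joint dial below 0.1 rad and linear speed of brush below 0.02 m/s); the robot touches nothing.
It fails at once if the brush is dropped (falls freely by more than about 4 cm) (linear speed of brush above 0.9 m/s and contact force between brush and the fingers below 0.1 N).
It fails at once if another loose thing (glue pot, awl, ruler, thread cone, tin, scissors, bobbin, jar) is moved by more than 4 cm (distance of any of glue_pot, awl, ruler, thread_cone, sequin_tin, scissors, bobbin, jar from where it was at the start of the episode above 0.04 m).
It also fails if it takes over 67 s, if anything falls off the work surface, if the arm or the gripper's body presses on something with over 40 N, if the wrist force passes 120 N, or if a joint passes its speed limit or range.

## Working session

There is one attempt and no reset: what is moved stays moved. The work goes in short steps, Python scripts to look and compute and a tool call to move; the robot and the scene stay as the last step left them, time stands still between calls to the robot, and variables do not carry over. Pictures are saved under pics/ and viewed, at most 10 in all, crops included, and the job is handed in when it is done.

Besides the shell and the picture viewer there is one more tool, called after "Emit:" as name([rows], argument=value, ...), one row to a line, values as JSON. apply_moves: Moves the arm, as the interface text tells. Shift numbers are shares of 15 cm and turn numbers shares of 2 rad, none past 1 either way. Its arguments: {"type":"object","properties":{"increments":{"type":"array","items":{"type":"array","items":{"type":"number"}}},"force":{"type":"number"}},"required":["increments"]}

```bash
mkdir -p pics
cat > h.py <<'E'
import numpy as np,cv2
from bench import sense,grab_frame,close_job,grasp_offset
def cam(f):
    K=np.array([[f['fx'],0,f['cx']],[0,f['fy'],f['cy']],[0,0,1.]]);return K,np.array(f['dist'],float),np.array(f['R']),np.array(f['t'])
def save(n,name):
    f=grab_frame(n);cv2.imwrite(f'pics/{name}.png',f['color'][:,:,::-1]);np.save(f'pics/{name}.npy',{k:v for k,v in f.items() if k!='color'},allow_pickle=True);return f
def load(name): return np.load(f'pics/{name}.npy',allow_pickle=True).item()
def ray(f,p):
    K,d,R,t=cam(f);u=cv2.undistortPoints(np.array([[p]],float),K,d)[0,0]
    return -R.T@t, R.T@np.array([u[0],u[1],1])
def atz(f,p,z):
    c,r=ray(f,p);return c+r*(z-c[2])/r[2]
def tri(obs):
    A=np.zeros((3,3));b=np.zeros(3);L=[]
    for f,p in obs:
        c,r=ray(f,p);r=r/np.linalg.norm(r);M=np.eye(3)-np.outer(r,r);A+=M;b+=M@c;L.append((c,M))
    X=np.linalg.solve(A,b);return X,[float(np.linalg.norm(M@(X-c))) for c,M in L]
def proj(f,X):
    K,d,R,t=cam(f);return cv2.projectPoints(np.atleast_2d(np.array(X,float)),cv2.Rodrigues(R)[0],t,K,d)[0][:,0]
E
python3 - <<'E'
from h import *
for n in('scene','top','wrist'):
    f=save(n,n+'0');print(n,-np.array(f['R']).T@f['t'])
s=sense();print(s['position'],s['eef_rot'],s['finger_gap'],s['time'],grasp_offset)
a=[cv2.imread(f'pics/{n}0.png') for n in('top','scene')]
E
```

```text
scene [0.92226913 0.76177837 0.82820075]
top [0.36755005 0.01458766 1.18416784]
wrist [0.16566009 0.63233992 0.38382514]
[0.23646324 0.60493252 0.16740891] [-5.82094239e-01 -3.08665228e+00  2.14509185e-03] 0.09431993325116733 0.15 0.0188
```

View pics/top0.png

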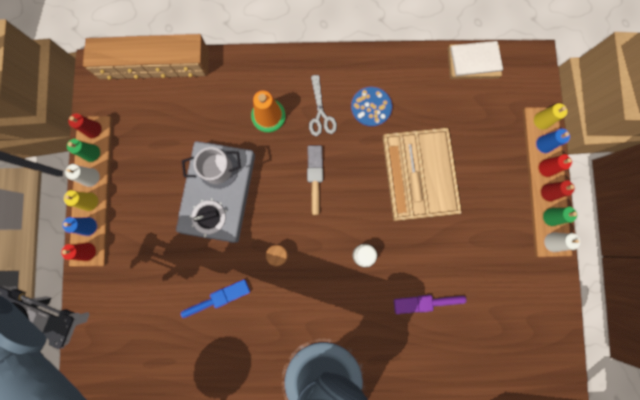

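View pics/scene0.png

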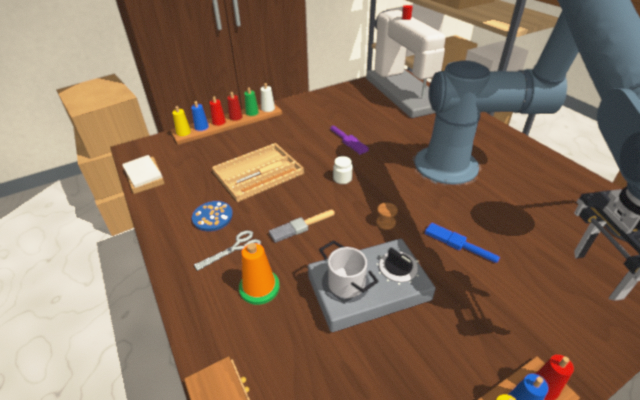

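The top view has the robot base at the bottom centre. The warmer is at about (215,190) with its dial at (208,216), the brush at (315,180) with handle down, and the tray at (422,173). The scene view shows the dial at (400,262), the brush at (302,225) and the tray at (258,170). I'll enlarge these areas next.

Run:
```python
import cv2,numpy as np
t=cv2.imread('pics/top0.png');s=cv2.imread('pics/scene0.png')
def c(im,x,y,w,h,k):
    o=cv2.resize(im[y:y+h,x:x+w],None,fx=k,fy=k,interpolation=cv2.INTER_CUBIC)
    for i in range(0,w,10):
        cv2.line(o,(i*k,0),(i*k,6 if i%50 else 14),(0,255,255),1)
        if i%20==0:cv2.putText(o,str(x+i),(i*k,20),0,.32,(0,255,255),1)
    for i in range(0,h,10):
        cv2.line(o,(0,i*k),(6,i*k),(0,255,255),1)
        if i%20==0:cv2.putText(o,str(y+i),(8,i*k+4),0,.32,(0,255,255),1)
    return o
a=np.vstack([np.hstack([c(t,170,135,100,110,4)[:300*2,:400]if 0 else c(t,170,135,100,75,4),c(s,340,220,100,75,4)]),np.hstack([c(t,170,175,100,75,4),c(s,260,190,100,75,4)])])
cv2.imwrite('pics/crA.png',a)
b=np.vstack([np.hstack([c(t,290,130,50,100,4),c(t,375,120,100,100,4),c(t,300,130,50,100,4)])[:, :800],np.hstack([c(s,205,135,120,50,4),c(s,300,190,80,50,4)])])
cv2.imwrite('pics/crB.png',b)
```

```text
(no output)
```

View pics/crA.png

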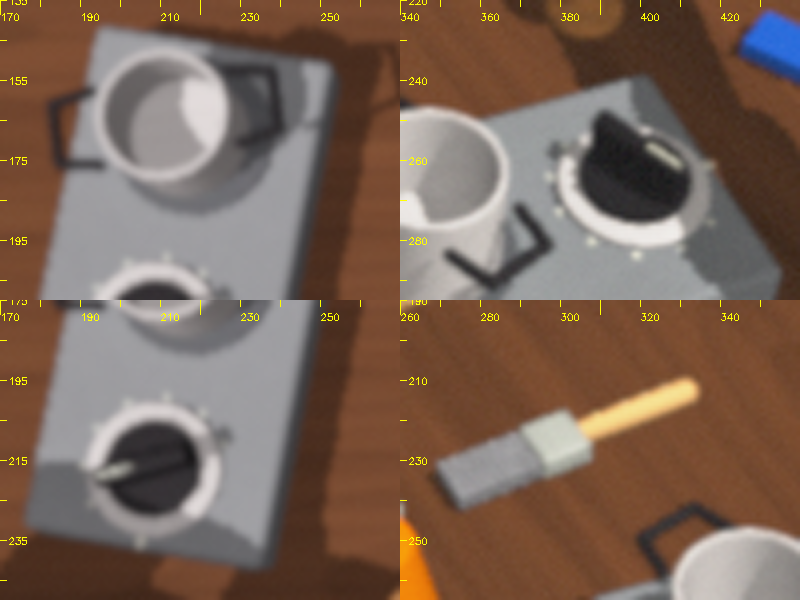

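View pics/crB.png

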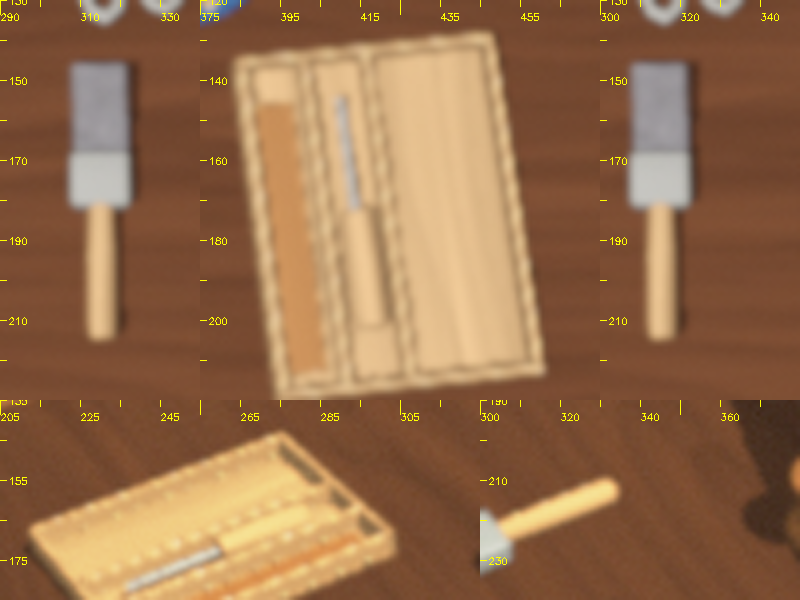

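The crops show these positions:
- **Dial:** in the top view the bar runs from (194,219), the white-line end, to (217.5,213). In the scene view it runs from (411,262) to (391,249). The off mark is at (205,236), so about 1.4 rad anticlockwise is needed.
- **Brush, top view:** bristle end at (315,145.5), handle end at (315,215).
- **Tray, top view:** corners at (384,134.5), (448,128), (461,214) and (395,219).

```bash
cat > m.py <<'E'
from h import *
from scipy.optimize import least_squares
t,s=load('top0'),load('scene0')
def show(n,a,b):
    X,e=tri([(t,a),(s,b)]);print(n,X.round(4),np.round(e,4));return X
show('dial ctr',(205.8,215.8),(401,255));show('dial line end',(194.2,218.7),(410.8,262));show('dial far',(217.5,213),(391,249))
show('w corner -x-y',(235.5,242),(435,287.5) if 0 else (400.7,238.7));show('w corner -x+y',(176.7,231.3),(435,287.5))
show('handle end',(315,214),(333,212.5));show('ferr cornerR',(323,182),(302.5,217.5));show('ferr L',(307,182),(308,225.5))
show('bristle mid',(315,145.5),(272.5,236))
show('tray +x+y',(383.7,134.5),(233,196));show('tray +x-y',(448,128.2),(212.5,167.5));show('tray -x-y',(461.2,213.7),(276,143));show('tray -x+y',(395,218.7),(303.7,168.7))
def fit(pts,x0):
    def r(p):
        c,q=np.cos(p[2]),np.sin(p[2]);o=[]
        for l,f,uv in pts:
            o+=list(proj(f,[p[0]+c*l[0]-q*l[1],p[1]+q*l[0]+c*l[1],l[2]])[0]-uv)
        return o
    z=least_squares(r,x0,loss='soft_l1');print(z.x.round(4),np.round(r(z.x),1));return z.x
print('warmer');W=fit([((.13,.085,.06),t,(194.5,141.8)),((.13,-.085,.06),t,(253.2,151.2)),((-.13,-.085,.06),t,(235.5,242)),((-.13,.085,.06),t,(176.7,231.3)),((-.13,-.085,.06),s,(400.7,238.7)),((-.13,.085,.06),s,(435,287.5))],[.5,.3,0])
print('tray');T=fit([((.125,.095,.022),t,(383.7,134.5)),((.125,-.095,.022),t,(448,128.2)),((-.125,-.095,.022),t,(461.2,213.7)),((-.125,.095,.022),t,(395,218.7)),((.125,-.095,.022),s,(212.5,167.5)),((-.125,-.095,.022),s,(276,143)),((-.125,.095,.022),s,(303.7,168.7))],[.6,-.3,0])
print('brush');B=fit([((.1,0,.012),t,(315,145.5)),((-.1,0,.01),t,(315,214.8)),((-.005,.021,.02),t,(307,182)),((-.005,-.021,.02),t,(323,182)),((-.1,0,.01),s,(334,212)),((-.005,-.021,.02),s,(302.5,217.5)),((-.005,.021,.02),s,(308,225.5))],[.6,0,0])
c,q=np.cos(T[2]),np.sin(T[2]);y=-.095+.006+.043
print('wide_bay',T[0]-q*y,T[1]+c*y)
# dial disc centre: fit axis at warmer (dx,0)
for px,f,z in(((207.3,216.6),t,.074),((205.8,215.8),t,.104),((401,255),s,.104)):print('axis',atz(f,px,z).round(4))
E
python3 m.py
```

```text
dial ctr [0.4555 0.3051 0.0994] [0.0025 0.0025]
dial line end [0.4492 0.3349 0.1006] [0.0013 0.0013]
dial far [0.4622 0.2751 0.0956] [0.003 0.003]
w corner -x-y [0.388  0.2329 0.0523] [0.0006 0.0006]
w corner -x+y [0.4194 0.3963 0.0542] [0.0005 0.0005]
handle end [0.4635 0.0137 0.007 ] [0.0005 0.0005]
ferr cornerR [ 0.5546 -0.0108  0.0112] [0.0014 0.0014]
ferr L [0.557  0.0337 0.0169] [0.0015 0.0015]
bristle mid [0.6626 0.0104 0.0102] [0.0022 0.0022]
tray +x+y [ 0.695  -0.1939  0.0205] [0.0046 0.0046]
tray +x-y [ 0.7061 -0.3819  0.0172] [0.0014 0.0014]
tray -x-y [ 0.4546 -0.4045  0.0174] [0.0005 0.0005]
tray -x+y [ 0.4431 -0.2126  0.0179] [0.0021 0.0021]
warmer
[ 0.5312  0.2902 -0.1918] [ 0.  -1.6  0.3 -1.1  0.1  0.  -1.6 -0.1  0.4 -2.4  0.7 -0.8]
tray
[ 0.5736 -0.2962  0.0789] [ 0.1 -0.1  0.   0.1 -0.9 -0.6 -0.5  1.1 -0.5 -1.1 -0.3 -0.4 -0.1 -1. ]
brush
[ 0.5614  0.0125 -0.0277] [-0.1  0.9 -0.6 -0.   0.3 -0.6 -1.1 -0.5 -0.3 -0.2 -0.6 -1.6  0.5 -0.7]
wide_bay 0.5772448701681812 -0.34202901533400953
axis [0.4572 0.3061 0.074 ]
axis [0.457  0.3022 0.104 ]
axis [0.4564 0.3094 0.104 ]
```

Emit:
apply_moves([
  [50,-0.209,-0.133,0,0,0,0],
  [50,-0.209,-0.133,0,0,0,0],
  [50,-0.209,-0.133,0,0,0,0],
  [50,-0.209,-0.133,0,0,0,0],
  [50,-0.209,-0.133,0,0,0,0],
  [50,-0.209,-0.133,0,0,0,0],
  [50,-0.209,-0.133,0,0,0,0],
  [50,-0.209,-0.133,0,0,0,0],
  [50,-0.209,-0.133,0,0,0,0],
  [50,-0.209,-0.133,0,0,0,0],
], force=50)

```text
time: 0.98
position: [0.4566, 0.3037, 0.1681]
eef_rot: [-0.582, -3.087, 0.0]
force: [0.1, 0.4, 0.5]
finger_gap: 0.0501
finger_force: 0.0
```

Emit:
apply_moves([
  [50,0,0,0,0,0,0.049],
  [50,0,0,0,0,0,0.049],
  [50,0,0,0,0,0,0.049],
  [50,0,0,0,0,0,0.049],
  [50,0,0,0,0,0,0.049],
  [50,0,0,0,0,0,0.049],
  [50,0,0,0,0,0,0.049],
  [50,0,0,0,0,0,0.049],
  [50,0,0,0,0,0,0.049],
  [50,0,0,0,0,0,0.049],
])

```text
time: 1.82
position: [0.4558, 0.3052, 0.1679]
eef_rot: [-1.972, -2.445, 0.001]
force: [0.8, 0.1, -0.4]
finger_gap: 0.0503
finger_force: 0.0
```

```bash
cat >> h.py <<'E'
def st(goal=None,yaw=None):
    s=sense();R=cv2.Rodrigues(np.array(s['eef_rot']))[0];p=np.array(s['position'])
    print('t',s['time'],'p',p.round(4),'yawY',round(float(np.degrees(np.arctan2(R[1,1],R[0,1]))),2),'z',R[:,2].round(3),'gap',round(s['finger_gap'],4),'F',np.round(s['force'],1),'T',np.round(s['torque'],2),'ff',s['finger_force'])
    if goal is not None: print('shift frac total',(R.T@(np.array(goal)-p)/.15).round(4))
E
python3 - <<'E'
from h import *
st([.456,.305,.081]);save('wrist','w1')
cv2.imwrite('pics/w1b.png',cv2.resize(cv2.imread('pics/w1.png'),(800,500)))
E
```

```text
t 1.8167 p [0.4558 0.3052 0.1679] yawY 12.21 z [-0.001 -0.    -1.   ] gap 0.0503 F [ 0.8  0.1 -0.4] T [-0.02  0.05 -0.09] ff 0.0
shift frac total [-0.0019  0.0015  0.5793]
```

View pics/w1b.png

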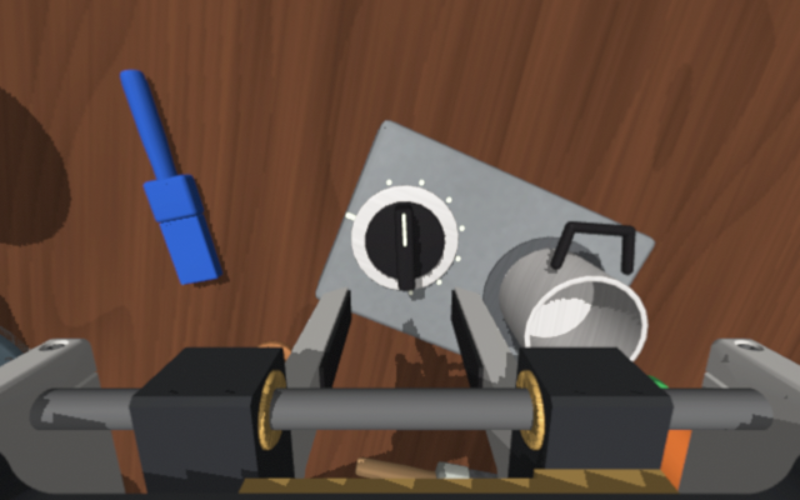

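The wrist view shows the bar upright in the image, so it is aligned with the tool x axis. The disc centre is near (405,240), or (324,192) at native scale, and the long off mark is at (350,217). I'll check the axis position from this view before descending.

Run:
```python
from h import *
w,t,s=load('w1'),load('top0'),load('scene0')
print(atz(w,(324,192),.074),atz(w,(323.5,196),.104),tri([(w,(324,195)),(t,(205.8,215.8)),(s,(401,255))]))
a=atz(w,(322.4,170.4),.104);b=atz(w,(323.6,196.8),.104);print('line dir',np.degrees(np.arctan2(*(a-b)[1::-1])))
print('mark',atz(w,(280,173.6),.06), 'off dir',np.degrees(np.arctan2(*(atz(w,(280,173.6),.06)-[.456,.305,0])[1::-1])))
```

```text
[0.45868287 0.30703265 0.074     ] [0.45721658 0.3101225  0.104     ] (array([0.45646289, 0.30691322, 0.0990872 ]), [0.00327435642709453, 0.0034094569776710834, 0.00276178298326166])
line dir 104.9263746820321
mark [0.40932706 0.31351268 0.06      ] off dir 169.6634418911792
```

Emit:
apply_moves([
  [50,0,0.01,0.116,0,0,0],
  [50,0,0,0.116,0,0,0],
  [50,0,0,0.116,0,0,0],
  [50,0,0,0.116,0,0,0],
  [50,0,0,0.115,0,0,0],
  [0,0,0,0,0,0,0],
  [0,0,0,0,0,0,0],
  [0,0,0,0,0,0,0],
  [0,0,0,0,0,0,0],
  [0,0,0,0,0,0,0],
], force=50)

```text
time: 2.7
position: [0.4584, 0.3061, 0.0828]
eef_rot: [1.965, 2.449, 0.003]
force: [-0.3, 0.3, 0.7]
finger_gap: 0.0197
finger_force: 0.0
```

```bash
python3 -c "
from h import *
st()"
```

```text
t 2.7 p [0.4584 0.3061 0.0828] yawY 12.51 z [ 0.002  0.001 -1.   ] gap 0.0197 F [-0.3  0.3  0.7] T [-0.11  0.03  0.  ] ff 0.0
```

Emit:
apply_moves([
  [0,0,0,0,0,0,0],
  [0,0,0,0,0,0,0],
  [0,0,0,0,0,0,0],
  [0,0,0,0,0,0,0],
  [0,0,0,0,0,0,-0.03],
  [0,0,0,0,0,0,-0.04],
  [0,0,0,0,0,0,-0.05],
  [0,0,0,0,0,0,-0.05],
  [0,0,0,0,0,0,-0.05],
  [0,0,0,0,0,0,-0.05],
], force=50)

```text
time: 3.53
position: [0.4575, 0.3057, 0.0814]
eef_rot: [-1.235, -2.889, 0.0]
force: [-0.2, 0.4, 0.5]
finger_gap: 0.0006
finger_force: 0.0
```

```bash
python3 -c "
from h import *
st()"
```

```text
t 3.5333 p [0.4575 0.3057 0.0814] yawY 43.72 z [-0.  0. -1.] gap 0.0006 F [-0.2  0.4  0.5] T [-0.02  0.02  0.03] ff 0.0
```

The fingers closed to zero gap, so there is nothing between them. I'll look before moving again.

Run:
```python
from h import *
a=save('scene','s2')['color'];b=save('wrist','w2')['color'];c=save('top','t2')['color']
k=lambda im,x,y,w,h,W,H:cv2.resize(im[y:y+h,x:x+w],(W,H),interpolation=cv2.INTER_CUBIC)
o=np.vstack([np.hstack([k(a,340,180,120,90,400,300),k(c,150,150,120,90,400,300)]),np.hstack([k(b,0,0,640,400,480,300),np.zeros((300,320,3),np.uint8)])])
cv2.imwrite('pics/m2.png',o[:,:,::-1])
```

```text
(no output)
```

View pics/m2.png

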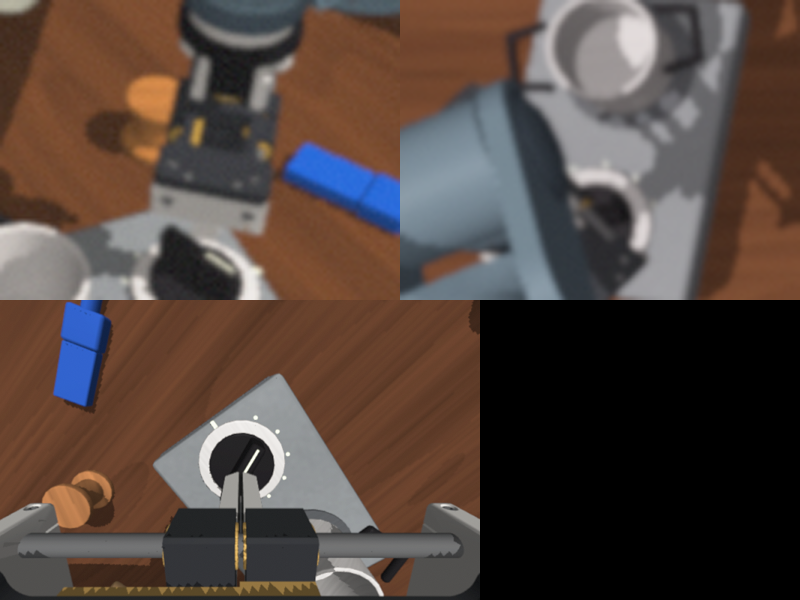

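Run:
```python
from h import *
p=np.array(sense()['position'])
for n in('s2','w2','t2'):
    f=load(n);print(n,proj(f,[p,p+[0,0,.078],[.457,.3065,.074],[.457,.3065,.104]]).round(1).tolist())
f=load('w2');print(-np.array(f['R']).T@f['t'])
print(load('scene0')['t'],load('s2')['t'],load('scene0')['R'],load('s2')['R'])
```

```text
s2 [[398.6, 260.4], [402.4, 238.0], [398.6, 262.6], [400.0, 254.3]]
w2 [[321.4, 223.3], [321.6, 275.0], [321.6, 219.0], [321.7, 233.1]]
t2 [[206.7, 216.3], [198.6, 213.9], [207.2, 216.7], [204.2, 215.8]]
[0.40462136 0.35996704 0.29790456]
[ 0.44329405 -0.0948175   1.38249887] [ 0.44329405 -0.0948175   1.38249887] [[-0.86915518  0.49405835 -0.02180875]
 [ 0.3330601   0.55218658 -0.76430423]
 [-0.36556839 -0.6715626  -0.64448695]] [[-0.86915518  0.49405835 -0.02180875]
 [ 0.3330601   0.55218658 -0.76430423]
 [-0.36556839 -0.6715626  -0.64448695]]
```

The montage shows the bar unmoved in the scene view. In the wrist view the closed fingertips end at about (320,231) and seem to be above the bar. I'll check the fingertip height and the dial's apparent size against the predictions.

Run:
```python
from h import *
f=load('w1');print(f['fx'],f['dist'])
K,d,R,t=cam(f);p=np.array([.4558,.3052,.1679])
y=np.array([np.cos(np.radians(12.21)),np.sin(np.radians(12.21)),0]);x=np.array([-y[1],y[0],0])
for z in(-.02,-.01,0,.01,.02,.03,.04):
  print(z,[proj(f,[p+x*dx+y*dy+[0,0,z] for dy in(-.025,.025)]).round(0).tolist() for dx in(-.008,.008)])
for z in(.06,.074,.09):
  c=np.array([.457,.3065,z]);print('disc',z,proj(f,[c-y*.034,c+y*.034,c-x*.034,c+x*.034]).round(1).tolist())
im=cv2.imread('pics/w1.png')[150:310,250:400];cv2.imwrite('pics/w1c.png',cv2.resize(im,None,fx=3,fy=3,interpolation=2))
im=cv2.imread('pics/w2.png')[150:310,250:400];im2=cv2.imread('pics/s2.png')[215:295,360:440];cv2.imwrite('pics/cc.png',np.hstack([cv2.resize(cv2.imread('pics/w1.png')[180:280,260:390],(390,300)),cv2.resize(im,(400,426),interpolation=2)[:300]]) if 0 else np.hstack([cv2.resize(cv2.imread('pics/w1.png')[160:260,260:390],(400,308),interpolation=2),cv2.resize(im[20:135],(400,308),interpolation=2)]))
```

```text
307.6133405523718 [0.0028684 0.        0.        0.        0.       ]
-0.02 [[[290.0, 224.0], [352.0, 224.0]], [[290.0, 205.0], [352.0, 205.0]]]
-0.01 [[[289.0, 228.0], [353.0, 228.0]], [[288.0, 209.0], [353.0, 209.0]]]
0 [[[288.0, 233.0], [354.0, 233.0]], [[287.0, 213.0], [355.0, 213.0]]]
0.01 [[[286.0, 238.0], [356.0, 238.0]], [[286.0, 217.0], [356.0, 217.0]]]
0.02 [[[285.0, 244.0], [357.0, 244.0]], [[284.0, 222.0], [358.0, 222.0]]]
0.03 [[[283.0, 250.0], [359.0, 250.0]], [[282.0, 227.0], [360.0, 227.0]]]
0.04 [[[281.0, 256.0], [361.0, 256.0]], [[280.0, 232.0], [362.0, 232.0]]]
disc 0.06 [[290.8, 189.1], [353.7, 189.2], [322.2, 219.0], [322.3, 157.6]]
disc 0.074 [[289.5, 192.1], [355.1, 192.2], [322.2, 223.2], [322.4, 159.4]]
disc 0.09 [[287.9, 195.9], [356.8, 196.0], [322.3, 228.4], [322.5, 161.5]]
```

View pics/cc.png

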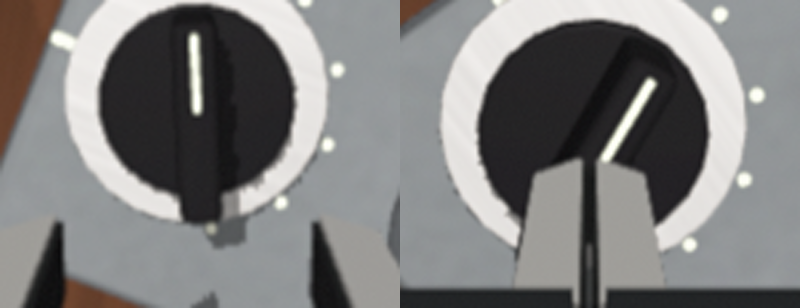

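The fingertips appear at native (280,231.5) and (361.5,231.5). That puts them about 40 mm above the reported TCP, while the dial's size fits the stated camera height. So the physical fingertips end about 40 mm short of the reported TCP, which explains closing above the bar. I'll open, turn back and go lower while watching the force.

Emit:
apply_moves([
  [50,0,0,0,0,0,0.053],
  [50,0,0,0,0,0,0.053],
  [50,0,0,0,0,0,0.053],
  [50,0,0,0,0,0,0.053],
  [50,0,0,0,0,0,0.053],
  [50,0,0,0,0,0,0],
  [50,0,0,0,0,0,0],
  [50,0,0,0,0,0,0],
  [50,0,0,0,0,0,0],
  [50,0,0,0,0,0,0],
])

```text
time: 4.52
position: [0.4575, 0.3057, 0.0814]
eef_rot: [-1.954, -2.46, 0.0]
force: [-0.1, 0.3, -0.8]
finger_gap: 0.0498
finger_force: 0.0
```

Emit:
apply_moves([
  [50,0,0,0.05,0,0,0],
  [50,0,0,0.05,0,0,0],
  [50,0,0,0.05,0,0,0],
  [50,0,0,0.04,0,0,0],
  [50,0,0,0.03,0,0,0],
  [50,0,0,0,0,0,0],
  [14,0,0,0,0,0,0],
  [14,0,0,0,0,0,0],
  [10,0,0,0,0,0,0],
  [10,0,0,0,0,0,0],
], force=20)

```text
time: 5.35
position: [0.4579, 0.3059, 0.0488]
eef_rot: [1.954, 2.459, 0.001]
force: [0.5, -0.5, 0.3]
finger_gap: 0.0267
finger_force: 0.0
```

Emit:
apply_moves([
  [0,0,0,0,0,0,0],
  [0,0,0,0,0,0,0],
  [0,0,0,0,0,0,0],
  [0,0,0,0,0,0,0],
  [0,0,0,0,0,0,0],
  [0,0,0,0,0,0,0],
  [0,0,0,0,0,0,0],
  [0,0,0,0,0,0,0],
  [0,0,0,0,0,0,0],
  [0,0,0,0,0,0,0],
], force=50)

```text
time: 6.18
position: [0.4587, 0.306, 0.0488]
eef_rot: [1.954, 2.458, 0.004]
force: [4.7, 1.8, -2.9]
finger_gap: 0.0137
finger_force: 49.9
```

```bash
python3 -c "
from h import *
st()"
```

```text
t 6.1833 p [0.4587 0.306  0.0488] yawY 13.05 z [ 0.003  0.001 -1.   ] gap 0.0137 F [ 4.7  1.8 -2.9] T [ 0.22 -0.81 -0.04] ff 49.9322247505188
```

The bar is gripped, with a 13.7 mm gap and 50 N, which confirms the offset. Now I'll turn it anticlockwise.

Emit:
apply_moves([
  [0,0,0,0,0,0,-0.05],
  [0,0,0,0,0,0,-0.05],
  [0,0,0,0,0,0,-0.05],
  [0,0,0,0,0,0,-0.05],
  [0,0,0,0,0,0,-0.05],
  [0,0,0,0,0,0,-0.05],
  [0,0,0,0,0,0,-0.05],
  [0,0,0,0,0,0,-0.05],
  [0,0,0,0,0,0,-0.05],
  [0,0,0,0,0,0,-0.05],
])

```text
time: 7.02
position: [0.4587, 0.306, 0.0488]
eef_rot: [0.528, 3.094, 0.002]
force: [4.3, 1.3, -3.4]
finger_gap: 0.0137
finger_force: 50.0
```

```bash
python3 -c "
from h import *
st()"
```

```text
t 7.0167 p [0.4587 0.306  0.0488] yawY 70.62 z [ 0.003  0.001 -1.   ] gap 0.0137 F [ 4.3  1.3 -3.4] T [ 0.23 -0.85 -0.07] ff 49.95695650577545
```

Emit:
apply_moves([
  [0,0,0,0,0,0,-0.03],
  [0,0,0,0,0,0,-0.03],
  [0,0,0,0,0,0,-0.015],
  [0,0,0,0,0,0,-0.015],
  [0,0,0,0,0,0,0],
  [0,0,0,0,0,0,0],
  [0,0,0,0,0,0,0],
  [0,0,0,0,0,0,0],
  [0,0,0,0,0,0,0],
  [0,0,0,0,0,0,0],
])

```text
time: 7.85
position: [0.4587, 0.3061, 0.0488]
eef_rot: [0.259, 3.129, 0.003]
force: [5.2, 1.6, -2.7]
finger_gap: 0.0137
finger_force: 50.5
```

```bash
python3 -c "
from h import *
st()"
```

```text
t 7.85 p [0.4587 0.3061 0.0488] yawY 80.53 z [ 0.002  0.001 -1.   ] gap 0.0137 F [ 5.2  1.6 -2.7] T [ 0.17 -0.95 -0.68] ff 50.52611947059631
```

The moment about z rose to -0.68 N m at a yaw of 80.5°, so the stop has been reached. I'll release, lift and look.

Emit:
apply_moves([
  [50,0,0,0,0,0,0],
  [50,0,0,0,0,0,0],
  [50,0,0,0,0,0,0],
  [50,0,0,0,0,0,0],
  [50,0,0,0,0,0,0],
  [50,0,0,-0.16,0,0,0],
  [50,0,0,-0.16,0,0,0],
  [50,0,0,-0.16,0,0,0],
  [50,0,0,-0.16,0,0,0],
  [50,0,0,-0.16,0,0,0],
])

```text
time: 8.68
position: [0.4571, 0.3056, 0.1695]
eef_rot: [-0.255, -3.131, 0.0]
force: [-0.1, 0.5, -1.3]
finger_gap: 0.0499
finger_force: 0.0
```

Run:
```python
from h import *
g=np.array([.5764,.0119,.10]);st([g[0],g[1],.168])
b=save('wrist','w3')['color'][100:300,200:440];cv2.imwrite('pics/w3c.png',cv2.resize(b,None,fx=2.5,fy=2.5,interpolation=2)[:,:,::-1])
```

```text
t 8.6833 p [0.4571 0.3056 0.1695] yawY 80.68 z [-0.001 -0.    -1.   ] gap 0.0499 F [-0.1  0.5 -1.3] T [-0.02 -0.01  0.03] ff 0.0
shift frac total [-1.1018 -1.8033  0.0099]
```

View pics/w3c.png

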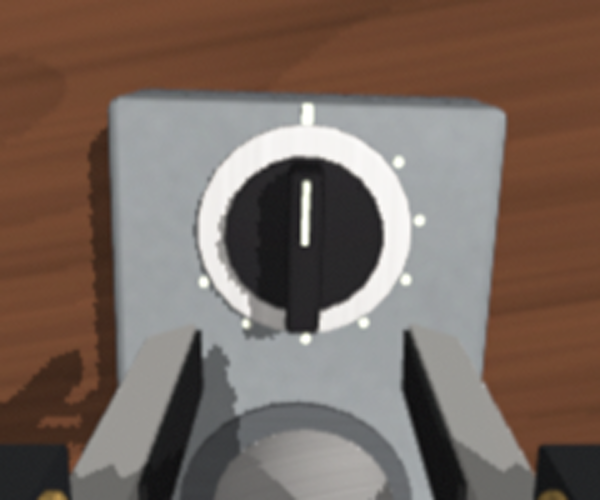

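The white line at (305,212) points at the long off mark at (307,115), so the dial is off. Next I'll move over the brush ferrule.

Emit:
apply_moves([
  [70,-0.11,-0.18,0,0,0,0],
  [70,-0.11,-0.18,0,0,0,0],
  [70,-0.11,-0.18,0,0,0,0],
  [70,-0.11,-0.18,0,0,0,0],
  [70,-0.11,-0.18,0,0,0,0],
  [70,-0.11,-0.18,0,0,0,0],
  [70,-0.11,-0.18,0,0,0,0],
  [70,-0.11,-0.18,0,0,0,0],
  [70,-0.11,-0.18,0,0,0,0],
  [70,-0.11,-0.18,0,0,0,0],
])

```text
time: 9.57
position: [0.5767, 0.0111, 0.168]
eef_rot: [-0.255, -3.131, -0.0]
force: [0.5, 0.3, 0.5]
finger_gap: 0.0701
finger_force: 0.0
```

Emit:
apply_moves([
  [70,0,0,0,0,0,-0.035],
  [70,0,0,0,0,0,-0.035],
  [70,0,0,0.144,0,0,0],
  [70,0,0,0.144,0,0,0],
  [70,0,0,0.144,0,0,0],
  [70,0,0,0.144,0,0,0],
  [70,0,0,0.144,0,0,0],
  [70,0,0,0,0,0,0],
  [70,0,0,0,0,0,0],
  [70,0,0,0,0,0,0],
])

```text
time: 10.4
position: [0.5773, 0.0124, 0.0616]
eef_rot: [0.036, 3.14, -0.0]
force: [0.4, 0.8, 0.2]
finger_gap: 0.07
finger_force: 0.0
```

Run:
```python
from h import *
st([.5764,.0119,-.030]);b=save('wrist','w4')['color']
f=load('w4');B=(.5614,.0125,-.02)
print(proj(f,[[.4614,.0145,.01],[.556,.0336,.02],[.556,-.0084,.02]]).round(1).tolist())
cv2.imwrite('pics/w4c.png',cv2.resize(b,(800,500),interpolation=2)[:,:,::-1])
```

```text
t 10.4 p [0.5773 0.0124 0.0616] yawY 88.7 z [ 0.001 -0.    -1.   ] gap 0.07 F [0.4 0.8 0.2] T [ 0.03  0.05 -0.03] ff 0.0
shift frac total [ 0.0071 -0.0036  0.6103]
[[320.8, 66.7], [345.5, 183.7], [296.5, 184.7]]
```

View pics/w4c.png

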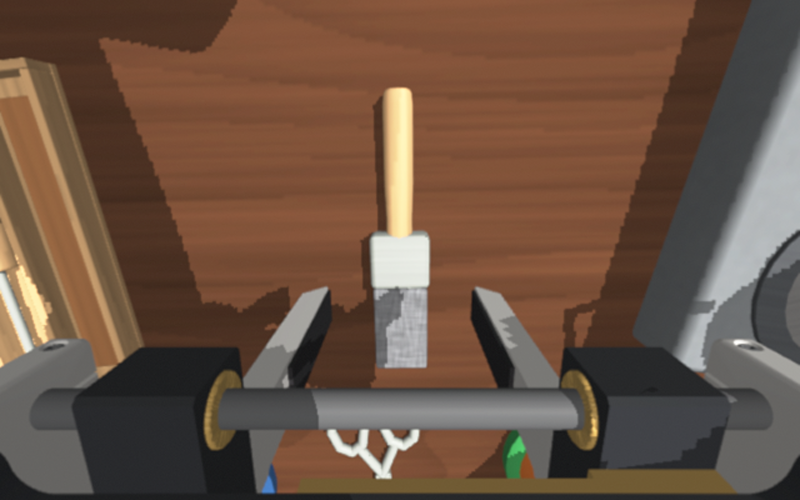

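The wrist view shows the ferrule's handle-side corners at (371,234) and (430,234) and the handle end at (398,90). This matches the prediction to within 3 mm, and the ferrule lies centred between the fingers. I'll descend and grip.

Emit:
apply_moves([
  [70,0,0,0.11,0,0,0],
  [70,0,0,0.11,0,0,0],
  [70,0,0,0.11,0,0,0],
  [70,0,0,0.11,0,0,0],
  [70,0,0,0.11,0,0,0],
  [70,0,0,0.04,0,0,0],
  [70,0,0,0.02,0,0,0],
  [70,0,0,0.01,0,0,0],
  [70,0,0,0,0,0,0],
  [70,0,0,0,0,0,0],
], force=25)

```text
time: 11.28
position: [0.5777, 0.0124, -0.0313]
eef_rot: [0.036, 3.139, -0.001]
force: [0.4, -0.1, 0.5]
finger_gap: 0.0698
finger_force: 0.0
```

Emit:
apply_moves([
  [30,0,0,0,0,0,0],
  [30,0,0,0,0,0,0],
  [30,0,0,0,0,0,0],
  [30,0,0,0,0,0,0],
  [30,0,0,0,0,0,0],
  [30,0,0,0,0,0,0],
  [30,0,0,0,0,0,0],
  [30,0,0,0,0,0,0],
  [30,0,0,0,0,0,0],
  [30,0,0,0,0,0,0],
])

```text
time: 12.12
position: [0.5767, 0.0125, -0.0324]
eef_rot: [0.036, 3.141, -0.0]
force: [-1.3, -0.3, 2.5]
finger_gap: 0.0418
finger_force: 24.9
```

```bash
python3 -c "
from h import *
st()"
```

```text
t 12.1167 p [ 0.5767  0.0125 -0.0324] yawY 88.69 z [ 0. -0. -1.] gap 0.0418 F [-1.3 -0.3  2.5] T [-0.04  0.16 -0.02] ff 24.92094576358795
```

Emit:
apply_moves([
  [30,0,0,-0.1,0,0,0],
  [30,0,0,-0.134,0,0,0],
  [30,0,0,-0.134,0,0,0],
  [30,0,0,-0.134,0,0,0],
  [30,0,0,-0.134,0,0,0],
  [30,0,0,0,0,0,-0.024],
  [30,0,0,0,0,0,-0.024],
  [30,0,0,0,0,0,0],
  [30,0,0,0,0,0,0],
  [30,0,0,0,0,0,0],
])

```text
time: 12.95
position: [0.5761, 0.0127, 0.0622]
eef_rot: [0.113, -3.138, -0.0]
force: [-0.1, 0.1, -0.4]
finger_gap: 0.0415
finger_force: 24.9
```

```bash
python3 -c "
from h import *
st([.591,-.341,-.028])"
```

```text
t 12.95 p [0.5761 0.0127 0.0622] yawY 94.14 z [-0.001  0.    -1.   ] gap 0.0415 F [-0.1  0.1 -0.4] T [ 0.03 -0.05 -0.01] ff 24.925871193408966
shift frac total [ 0.0703 -2.3591  0.6004]
```

Emit:
apply_moves([
  [30,0.007,-0.15,0,0,0,0],
  [30,0.007,-0.2,0,0,0,0],
  [30,0.007,-0.2,0,0,0,0],
  [30,0.007,-0.2,0,0,0,0],
  [30,0.007,-0.2,0,0,0,0],
  [30,0.007,-0.2,0,0,0,0],
  [30,0.007,-0.2,0,0,0,0],
  [30,0.007,-0.2,0,0,0,0],
  [30,0.007,-0.2,0,0,0,0],
  [30,0.007,-0.2,0,0,0,0],
])

```text
time: 13.78
position: [0.5871, -0.2812, 0.0622]
eef_rot: [0.113, -3.139, -0.001]
force: [0.3, -0.1, -0.9]
finger_gap: 0.0422
finger_force: 24.9
```

Emit:
apply_moves([
  [30,0,-0.2,0,0,0,0],
  [30,0,-0.14,0,0,0,0],
  [30,0,-0.07,0,0,0,0],
  [30,0,0,0,0,0,0],
  [30,0,0,0,0,0,0],
  [30,0,0,0,0,0,0],
  [30,0,0,0,0,0,0],
  [30,0,0,0,0,0,0],
  [30,0,0,0,0,0,0],
  [30,0,0,0,0,0,0],
])

```text
time: 14.62
position: [0.5921, -0.3407, 0.0629]
eef_rot: [-0.116, 3.139, -0.0]
force: [0.1, -0.0, -0.6]
finger_gap: 0.0418
finger_force: 24.9
```

Run:
```python
from h import *
st([.591,-.341,-.028]);b=save('wrist','w5')['color']
f=load('w5');T=(.5736,-.2962,.0789);c,q=np.cos(T[2]),np.sin(T[2])
print(proj(f,[[T[0]+c*x-q*y,T[1]+q*x+c*y,.022] for x,y in((-.125,-.095),(-.119,-.089),(-.119,-.003),(-.125,.095))]).round(1).tolist())
cv2.imwrite('pics/w5c.png',cv2.resize(b,(800,500),interpolation=2)[:,:,::-1])
```

```text
t 14.6167 p [ 0.5921 -0.3407  0.0629] yawY 94.23 z [ 0. -0. -1.] gap 0.0418 F [ 0.1 -0.  -0.6] T [ 0.09 -0.02 -0.01] ff 24.9259614944458
shift frac total [ 0.0076 -0.0016  0.6061]
[[255.3, 30.5], [263.7, 39.3], [377.1, 38.7], [508.0, 29.1]]
```

View pics/w5c.png

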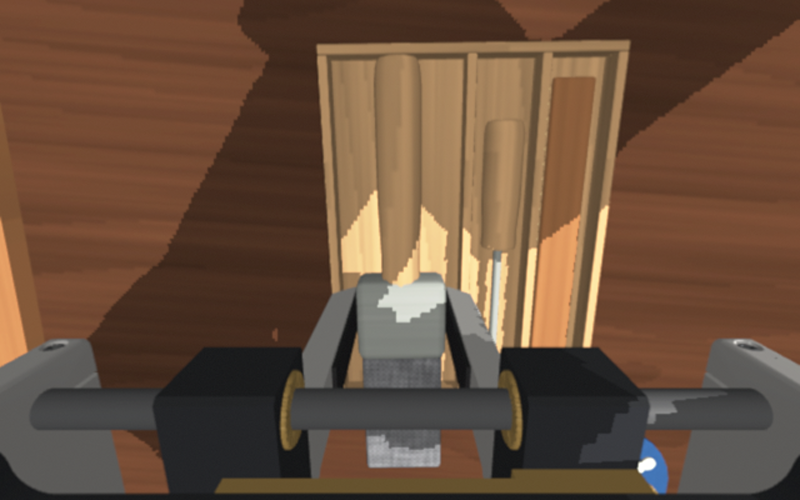

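The view shows the brush held straight over the wide compartment. The handle runs along x≈400 between the walls at 332 and 466, and the tray's outer corner is at (317,45). The tray appears about 3 mm further +x than I fitted, so I'll correct for that and lower the brush gently.

Emit:
apply_moves([
  [30,-0.015,0,0.08,0,0,0],
  [30,0,0,0.1,0,0,0],
  [30,0,0,0.1,0,0,0],
  [30,0,0,0.1,0,0,0],
  [30,0,0,0.1,0,0,0],
  [30,0,0,0.05,0,0,0],
  [30,0,0,0.03,0,0,0],
  [30,0,0,0.015,0,0,0],
  [30,0,0,0,0,0,0],
  [30,0,0,0,0,0,0],
])

```text
time: 15.5
position: [0.5948, -0.3416, -0.0227]
eef_rot: [-0.115, 3.138, -0.002]
force: [0.6, -0.1, -0.2]
finger_gap: 0.0419
finger_force: 24.9
```

Emit:
apply_moves([
  [30,0,0,0.008,0,0,0],
  [30,0,0,0.008,0,0,0],
  [30,0,0,0.008,0,0,0],
  [30,0,0,0,0,0,0],
  [30,0,0,0,0,0,0],
  [30,0,0,0,0,0,0],
  [30,0,0,0,0,0,0],
  [30,0,0,0,0,0,0],
  [30,0,0,0,0,0,0],
  [30,0,0,0,0,0,0],
])

```text
time: 16.33
position: [0.5942, -0.3411, -0.027]
eef_rot: [-0.115, 3.139, 0.0]
force: [-0.2, 0.5, -0.8]
finger_gap: 0.042
finger_force: 24.9
```

```bash
python3 -c "
from h import *
st()"
```

```text
t 16.3333 p [ 0.5942 -0.3411 -0.027 ] yawY 94.19 z [ 0.  0. -1.] gap 0.042 F [-0.2  0.5 -0.8] T [ 0.03 -0.02  0.01] ff 24.925979375839233
```

No contact yet. Going down a few more millimetres.

Emit:
apply_moves([
  [30,0,0,0.007,0,0,0],
  [30,0,0,0.007,0,0,0],
  [30,0,0,0,0,0,0],
  [30,0,0,0,0,0,0],
  [30,0,0,0,0,0,0],
  [30,0,0,0,0,0,0],
  [30,0,0,0,0,0,0],
  [30,0,0,0,0,0,0],
  [30,0,0,0,0,0,0],
  [30,0,0,0,0,0,0],
])

```text
time: 17.17
position: [0.5944, -0.3413, -0.0285]
eef_rot: [-0.115, 3.139, -0.0]
force: [-1.9, 1.5, 5.9]
finger_gap: 0.0418
finger_force: 24.9
```

```bash
python3 -c "
from h import *
st()"
```

```text
t 17.1667 p [ 0.5944 -0.3413 -0.0285] yawY 94.2 z [ 0. -0. -1.] gap 0.0418 F [-1.9  1.5  5.9] T [ 0.35  0.41 -0.02] ff 24.92469996213913
```

Contact, with 6 N upward. I'll open narrowly so the fingers clear the walls, then lift.

Emit:
apply_moves([
  [51,0,0,0,0,0,0],
  [51,0,0,0,0,0,0],
  [51,0,0,0,0,0,0],
  [51,0,0,0,0,0,0],
  [51,0,0,-0.03,0,0,0],
  [51,0,0,-0.1,0,0,0],
  [51,0,0,-0.15,0,0,0],
  [51,0,0,-0.2,0,0,0],
  [51,0,0,-0.2,0,0,0],
  [51,0,0,-0.2,0,0,0],
])

```text
time: 18.0
position: [0.5944, -0.3412, 0.1057]
eef_rot: [-0.115, 3.139, -0.001]
force: [0.1, -1.0, -0.5]
finger_gap: 0.0516
finger_force: 0.0
```

Run:
```python
from h import *
st();f=grab_frame('scene');g=f['color'][125:215,195:345]
# estimate brush in scene by projecting expected outline
s=save('wrist','w6')
w=load('w6')
from numpy import cos,sin
# expected brush: mid bay+..., print projected handle end & ferrule corners (wrist)
T=(.5766,-.298,.0789);c,q=cos(T[2]),sin(T[2]);y0=-.046
print(proj(w,[[T[0]+c*x-q*(y+y0),T[1]+q*x+c*(y+y0),z] for x,y,z in((-.1,0,.014),(-.005,.021,.024),(-.005,-.021,.024))]).round(1).tolist())
cv2.imwrite('pics/fin.png',np.hstack([cv2.resize(g,(500,300),interpolation=2),cv2.resize(s['color'][0:400,150:550],(300,300))])[:,:,::-1])
```

```text
t 18.0 p [ 0.5944 -0.3412  0.1057] yawY 94.2 z [ 0.001 -0.001 -1.   ] gap 0.0516 F [ 0.1 -1.  -0.5] T [-0.01  0.01  0.01] ff 0.0
[[323.2, 71.8], [344.3, 172.2], [302.6, 172.3]]
```

I've used all 10 picture views, so I'll check the placement with image code.

Run:
```python
from h import *
w=load('w6');im=cv2.imread('pics/w6.png');h=cv2.cvtColor(im,cv2.COLOR_BGR2HSV)
m=((h[:,:,1]<45)&(h[:,:,2]>60)).astype(np.uint8);m[:150]=0;m[215:]=0;m[:,:285]=0;m[:,365:]=0
n,l,st_,c=cv2.connectedComponentsWithStats(m)
for i in range(1,n):
    if st_[i,4]>100:
        x,y,W,H,A=st_[i];print(st_[i],c[i].round(1))
        p=atz(w,(x,y),.024);q=atz(w,(x+W,y),.024);print(p.round(4),q.round(4),'width',np.linalg.norm(p-q),'mid',((p+q)/2).round(4))
rows=cv2.cvtColor(im,cv2.COLOR_BGR2GRAY)
print('col profile x=322 rows 40..100',rows[40:100:2,319:326].mean(1).astype(int).tolist())
for r in(100,140): print(r,rows[r,300:348].tolist())
print('bay',.5772,-.342,'(wrist est +.003)')
```

```text
[ 304  173   41   42 1608] [324.4 193.8]
[ 0.5775 -0.3637  0.024 ] [ 0.5743 -0.3226  0.024 ] width 0.04122641994970015 mid [ 0.5759 -0.3431  0.024 ]
col profile x=322 rows 40..100 [71, 133, 137, 132, 91, 82, 133, 147, 146, 148, 150, 150, 150, 150, 150, 150, 149, 131, 133, 133, 134, 134, 133, 133, 133, 133, 133, 132, 132, 132]
100 [137, 137, 137, 139, 141, 138, 134, 133, 133, 133, 133, 137, 132, 109, 108, 114, 120, 126, 129, 131, 131, 130, 131, 130, 133, 141, 144, 144, 140, 132, 123, 116, 110, 112, 132, 139, 136, 135, 132, 132, 134, 137, 138, 137, 139, 141, 142, 142]
140 [132, 132, 131, 135, 159, 206, 220, 224, 215, 166, 135, 131, 133, 130, 113, 121, 141, 161, 183, 195, 203, 210, 217, 222, 225, 227, 230, 230, 229, 224, 212, 201, 190, 185, 220, 227, 221, 213, 211, 211, 214, 216, 217, 219, 220, 222, 215, 164]
bay 0.5772 -0.342 (wrist est +.003)
```

The ferrule measures 41 mm wide at the expected height. The brush middle is at about (0.581,-0.343) against the compartment centre at about (0.578,-0.342), and the brush is straight. The gripper is clear, so I'll hand in.

```bash
python3 -c "
from h import *
print(close_job())"
```

```text
the job is handed in; nothing more can be done
None
```

The job is handed in at about 18 s of robot time, with no verdict shown: the dial is at its off stop and the brush was set down flat in the wide compartment, about 3 mm from centre. The first dial grip closed on air because the real fingertips end about 40 mm short of the reported TCP, and I corrected for that.

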